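Roll the copper pipe into the contact rest

ROBOT

A 6-joint arm with a two-finger parallel gripper is mounted at the origin on the work surface. World frame = base frame: x ahead of the robot, y to its left, z up, the work surface at z = 0. Lengths are in m, angles in rad, forces in N, time in s.
With the tool pointing down it reaches from about 0.35 to 0.8 m from the base axis. Payload 7.3 kg.
Tool frame: the origin (TCP) lies at the very end of the fingers, on their centre line; the grasp point (between the pads) lies 19 mm behind it; z points along the fingers, y is the line along which they close (so a half turn about z gives the same grasp; the last joint's range is limited). The gripper opens to 85 mm and grips with 20 to 120 N. Pads are 22 mm wide; open, the fingers measure 114 mm over their backs; the gripper's body (76 mm by 85 mm) begins 54 mm behind the grasp point. The pads swing forward as they close: fully open they stand 13 mm farther back than shut.
Start: joints at [1.067, 0.342, 1.524, -0, 1.275, -0.146], TCP at [0.184, 0.492, 0.231] pointing down, gripper open.
Joint ranges: [-2.53, 2.53], [-0.77, 2.02], [0.04, 2.7], [-1, 4.14], [0.28, 2.66], [-3.11, 3.11]. Speed limits (rad/s): [2.57, 2.57, 3.14, 3.14, 3.14, 3.14].

INTERFACE

Orientations are given as a unit quaternion [x, y, z, w].
In Python, from plant import arm gives the robot as it stands.
- The arm moves only by the tool apply_moves, never from a script. Its argument "moves" is a list of rows, each an object of numbers: "gripper": the opening, from 0 (shut) to 1 (fully open); "x", "y", "z": the shift along the tool's x, y, z in cm; "turn": the turn about the tool's z in degrees. In form: [{"gripper": .., "x": .., "y": .., "z": .., "turn": ..}, ...]. A call has 1 to 5 rows; each row shifts and turns the commanded pose from where the row before left it, along the tool's axes as they then stand; what a row does not reach is not made up. A row lasts 1/8 s, in which the tool goes at most 62.5 mm and 10.7 degrees, less where a joint would pass 70% of its speed; a pose out of reach is approached as far as the arm can. A call is refused whole if a number of a shift passes 6.25 or a number of a turn 10.7, either way. A call with a gripper value outside its range is refused whole. The fingers move at their own pace and stop on an object; "grip_force" is the grip in N (left out, the last holds). Time passes only in rows, so rows that do not move let the fingers close. It gives the time, the measured TCP pose, the force, the opening and the grip force at its end, in the units of the state.
- arm.get_obs(): the state, without advancing time (a new reading comes with each control period).
- arm.grab_frame(name): name is "scene" or "top" or "wrist"; returns a dict with "pixels" (384x512x3 uint8, red, green, blue), "z_map" (384x512 float32, m along the optical axis (not along the pixel's ray), 0 where there is no reading), "intrinsics" (3x3 intrinsics, pixels), "dist" ([k1, k2, p1, p2, k3] as OpenCV has them; the pictures are not rectified), "pose" (4x4, takes a point from camera to world coordinates). Camera axes: x right, y down, z forward; pixel columns grow to the right and rows downward; lengths in m; the calibration is good to about 2 mm. A picture is of the moment at which its call begins.
- arm.sign_off(): hands the job in; it is judged then, once.
The state is a dict: "t": time; "joint_pos": joint angles; "qd": joint speeds; "effort": joint torques, N m; "ee_pos": TCP position; "ee_rot": TCP orientation; "force": force on the tool from outside, world axes, zero at the start; "moment": the same for the moment, N m; "gripper_width": finger opening in m; "grip_force": force on a finger pad.
Only numpy, scipy, OpenCV 4.12 (cv2) and the standard library are available. Lean on these libraries where they do the work, as an engineer would, in place of code of your own. Each camera call takes 0.05 s, during which the arm holds its last target. There are 200 camera calls.

TASK

Push the copper pipe gently by its side with the fingertips so that it rolls along the bench, up the ramp and into the V groove of the wooden test rest with the brass contact strips, and leave it lying there at rest, with neither end sticking out past the rest. Do not grip, lift or carry the pipe, do not let it run fast, and leave the other things on the bench where they are.

Things in the scene. Friction and masses are not known exactly. Their poses are not given: they have to be found in the camera images.
- pipe: smooth polished copper pipe stub lying on the bench between the two rests, 40 mm in diameter, 130 mm long, about 0.25 kg, roughly parallel to their grooves (within about 12 degrees). It rolls freely square to its axis, so it hardly turns while it rolls. Origin: centre of the pipe, on its axis (20 mm above the bench at the start); x runs along the pipe, y and z turn with it as it rolls
- test_rest: goal: low fixed rest, 240 mm long (its x), 156 mm across (its y), alike on both long sides: a ramp rises from the bench 78 mm from its middle line to a 13 mm high crest 16 mm from it; between the crests a V groove runs along x. Origin: middle of its underside, on the bench. Brown wood, brass strips; a black terminal block 24 mm long, 23 mm high is on its +x end
- groove (a point): point on the test rest where the centre of the seated pipe belongs: over the middle of its V groove, 26 mm above the bench (groove bottom 2 mm above the bench). A pipe on a crest has its axis about 33 mm up. Same axes as the test rest
- spare_rest: not the goal: low fixed rest, 240 mm long (its x), 156 mm across (its y), alike on both long sides: a ramp rises from the bench 78 mm from its middle line to a 13 mm high crest 16 mm from it; between the crests a V groove runs along x. Origin: middle of its underside, on the bench. Plain grey plastic, on the other side of the pipe
- reagent_bottle: bystander: amber glass bottle with red stopper, 72 mm in diameter, 134 mm high, beyond the pipe. Origin: centre of its underside
- beaker: bystander: clear beaker, 64 mm in diameter, 75 mm high, beyond the rests. Origin: centre of its underside
- petri_dish: bystander: glass dish, 90 mm in diameter, 14 mm high, beyond the pipe. Origin: centre of its underside
- wood_block: bystander: pale wooden block 30 x 45 mm, 22 mm high, between the robot and the pipe. Origin: centre of its underside
- brass_weight: bystander: brass weight, 38 mm in diameter, 46 mm high, between the robot and the pipe. Origin: centre of its underside
- multimeter: bystander: yellow multimeter lying on its back, 150 x 75 mm, 40 mm high, out on the left. Origin: centre of its underside
Not all that is in view belongs to the job. What is meant by the pipe is not green or purple, and is the smaller of those in its own colour.

How it is judged:
By the outcome, as a careful person would: the job done as asked, in the order asked, and still so for the second after the job is handed in, with the robot touching nothing.
It also fails if it takes over 42 s, if anything falls off the work surface, if the arm or the gripper's body presses on something with over 40 N, if the wrist force passes 120 N, or if a joint passes its speed limit or range.

## Working session

There is one attempt and no reset: what is moved stays moved. The work goes in short steps, Python scripts to look and compute and a tool call to move; the robot and the scene stay as the last step left them, time stands still between calls to the robot, and variables do not carry over. Pictures are saved under pics/ and viewed, at most 10 in all, crops included, and the job is handed in when it is done.

Besides the shell and the picture viewer there is one more tool, called after "Emit:" in YAML: its name, and indented under it one key for each argument. apply_moves: Moves the arm, as the interface text tells. Its arguments: {"type":"object","properties":{"moves":{"type":"array"},"grip_force":{"type":"number"}},"required":["moves"]}

```bash
ls; mkdir -p pics; cat > h.py <<'E'
import numpy as np, cv2
from plant import arm
def grab(n,save=None):
    f=arm.grab_frame(n)
    if save: cv2.imwrite('pics/'+save,f['pixels'][:,:,::-1])
    return f
def world(f):
    "world xyz for every pixel (NaN if no depth)"
    K=f['intrinsics'];h,w=f['z_map'].shape
    u,v=np.meshgrid(np.arange(w),np.arange(h))
    p=cv2.undistortPoints(np.stack([u,v],-1).reshape(-1,1,2).astype(np.float64),np.array(K,float),np.array(f['dist'],float)).reshape(h,w,2)
    z=np.where(f['z_map']>0,f['z_map'],np.nan)
    c=np.dstack([p[...,0]*z,p[...,1]*z,z])
    T=np.array(f['pose']);return c@T[:3,:3].T+T[:3,3]
E
python3 - <<'E'
from h import *
f=grab('top','top0.png');np.savez('top0.npz',W=world(f),px=f['pixels'])
f=grab('scene','sc0.png');np.savez('sc0.npz',W=world(f),px=f['pixels'])
o=arm.get_obs();print(o)
E
```

```text
pics
{'t': 0.1, 'joint_pos': array([ 1.06700468e+00,  3.42649166e-01,  1.52488888e+00,  2.43568402e-05,
        1.27537494e+00, -1.45972501e-01]), 'qd': array([ 0.00011618, -0.00172652, -0.00113311, -0.00020153, -0.00054528,
       -0.00024252]), 'effort': array([ 2.10830360e-03, -4.34443474e+01, -2.46493381e+01, -4.75111824e-05,
        4.63283330e-03,  2.64500972e-05]), 'ee_pos': array([0.18366808, 0.49146845, 0.23070884]), 'ee_rot': array([ 1.77960115e-01,  9.84037480e-01, -6.21917197e-04, -2.21763430e-04]), 'force': array([-0.61825208, -0.71042755, -0.4547042 ]), 'moment': array([-0.0072815 , -0.01099409, -0.02179854]), 'grip_force': 0.0, 'gripper_width': 0.0852866139492091}
```

View pics/top0.png

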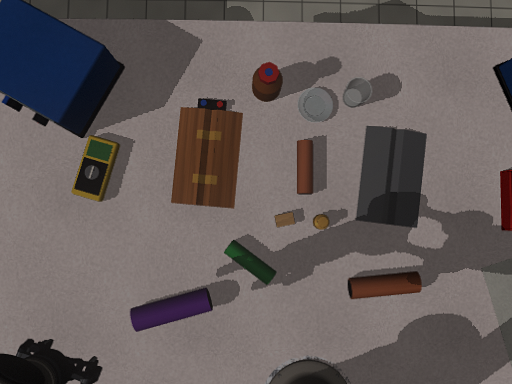

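View pics/sc0.png

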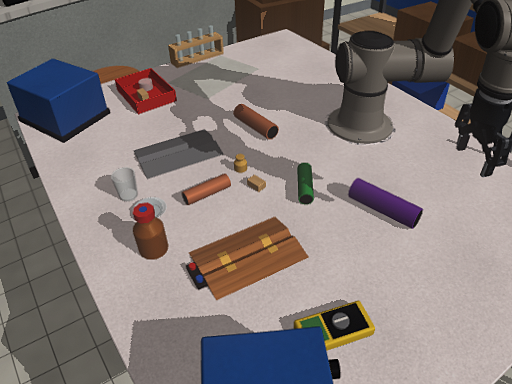

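In the top view there are four pipes: copper at (305,167) between the rests, a longer copper one at (385,285), green at (250,262) and purple at (171,310). The one meant is the copper at (305,167), because it is the smaller of the two and lies between the rests. The goal is the brown rest at (207,157), with its terminal block at (212,103). Next I'll confirm the pipe in a crop and measure.

```bash
python3 - <<'E'
from h import *
d=np.load('top0.npz');W,px=d['W'],d['px']
cv2.imwrite('pics/crop.png',cv2.resize(px[80:310,160:440,::-1],None,fx=2.8,fy=2.5,interpolation=cv2.INTER_CUBIC))
def meas(n,u0,u1,v0,v1,zmin,zmax=.2):
    P=W[v0:v1,u0:u1].reshape(-1,3);P=P[(P[:,2]>zmin)&(P[:,2]<zmax)]
    (c,s,a)=cv2.minAreaRect((P[:,:2]*1000).astype(np.float32))
    b=cv2.boxPoints((c,s,a))
    print(n,'c',np.round(c),'size',np.round(s),'ang',round(a,1),'zmax',np.round(np.percentile(P[:,2],98)*1000),'x',np.round([P[:,0].min()*1e3,P[:,0].max()*1e3]),'y',np.round([P[:,1].min()*1e3,P[:,1].max()*1e3]))
meas('pipe',290,322,130,203,.01)
meas('pipe2',340,428,265,305,.01)
meas('rest',160,250,92,215,.004,.017)
meas('restcrest',160,250,112,215,.010,.02)
meas('term',190,235,92,112,.018)
meas('spare',350,432,120,232,.004)
meas('bottle',245,288,58,106,.02)
meas('petri',294,338,84,126,.006)
meas('block',270,298,208,230,.01)
meas('weight',310,332,210,232,.01)
meas('green',220,280,235,290,.01)
meas('bench',330,350,130,190,-.02,.02)
E
```

```text
pipe c [578.   3.] size [130.  57.] ang 0.4 zmax 44.0 x [512. 643.] y [-26.  31.]
pipe2 c [ 294. -181.] size [ 52. 172.] ang 5.8 zmax 55.0 x [262. 327.] y [-267.  -96.]
rest c [613. 259.] size [305. 222.] ang 0.8 zmax 16.0 x [460. 767.] y [146. 372.]
restcrest c [600. 254.] size [124. 236.] ang 84.9 zmax 18.0 x [480. 714.] y [188. 323.]
term c [731. 239.] size [29. 61.] ang 4.4 zmax 28.0 x [714. 743.] y [209. 270.]
spare c [ 564. -207.] size [207. 284.] ang 89.2 zmax 16.0 x [423. 704.] y [-312. -104.]
bottle c [774. 108.] size [71. 61.] ang 76.7 zmax 137.0 x [743. 809.] y [ 72. 143.]
petri c [738. -12.] size [104.  94.] ang 1.7 zmax 18.0 x [685. 789.] y [-58.  37.]
block c [450.  60.] size [30. 45.] ang 11.8 zmax 27.0 x [433. 467.] y [37. 83.]
weight c [445. -29.] size [36. 36.] ang 42.0 zmax 50.0 x [427. 463.] y [-49. -11.]
green c [346. 143.] size [131.  40.] ang 53.7 zmax 44.0 x [294. 399.] y [ 80. 206.]
bench c [601. -79.] size [ 50. 150.] ang 90.0 zmax 6.0 x [526. 676.] y [-104.  -54.]
```

View pics/crop.png

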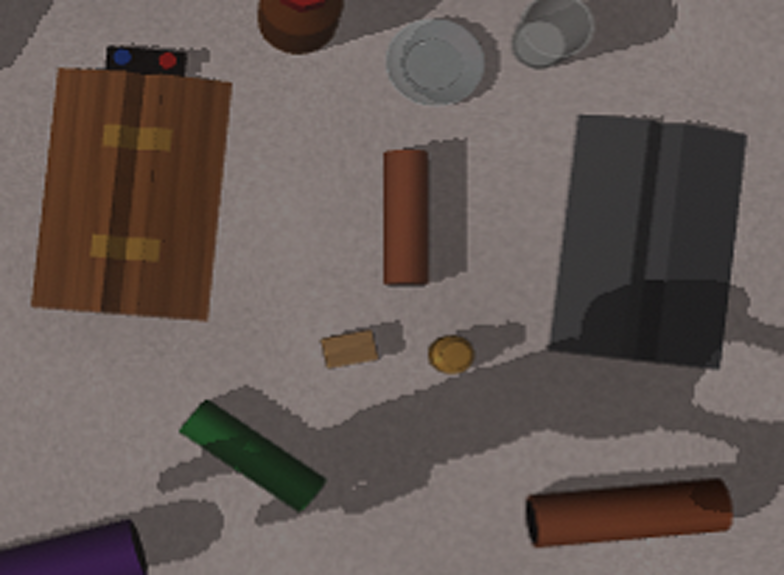

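The crop confirms it: a short copper pipe at (405,217), which is top-view pixel (305,167), between the brown rest and the grey one. Next, a refined fit using colour masks.

```bash
cat >> h.py <<'E'
def top_on_plane(f,uv,z):
    "intersect pixel rays with height z"
    p=cv2.undistortPoints(np.asarray(uv,np.float64).reshape(-1,1,2),np.array(f['intrinsics'],float),np.array(f['dist'],float)).reshape(-1,2)
    T=np.array(f['pose']);d=np.c_[p,np.ones(len(p))]@T[:3,:3].T
    return (T[:3,3]+d*((z-T[2,3])/d[:,2])[:,None])[:,:2]*1000
def blob(f,u0,u1,v0,v1,lo,hi):
    m=np.zeros(f['pixels'].shape[:2],np.uint8)
    hsv=cv2.cvtColor(f['pixels'],cv2.COLOR_RGB2HSV);m[v0:v1,u0:u1]=cv2.inRange(hsv,lo,hi)[v0:v1,u0:u1]
    m=cv2.morphologyEx(m,cv2.MORPH_OPEN,np.ones((3,3)))
    n,l,s,_=cv2.connectedComponentsWithStats(m);k=1+np.argmax(s[1:,4]);return np.argwhere(l==k)[:,::-1]
def rect(f,uv,z):
    q=cv2.minAreaRect(top_on_plane(f,uv,z).astype(np.float32));b=cv2.boxPoints(q)
    i=0 if np.linalg.norm(b[1]-b[0])>np.linalg.norm(b[2]-b[1]) else 1
    e=b[i+1]-b[i]; e=e if e[0]>0 else -e
    return np.round(q[0],1),np.round(sorted(q[1]),1),round(float(np.degrees(np.arctan2(e[1],e[0]))),1)
E
python3 - <<'E'
from h import *
f=grab('top')
print('cam',np.round(np.array(f['pose'])[:3,3],3))
W=world(f)
uv=blob(f,285,330,125,210,(0,90,40),(18,255,255)); print('pipe',rect(f,uv,.02),len(uv))
P=W[uv[:,1],uv[:,0]]*1000; r=P[P[:,2]>np.percentile(P[:,2],75)]; print('ridge y fit',np.polyfit(r[:,0]-578,r[:,1],1),'z',np.median(r[:,2]))
uv=blob(f,160,250,92,215,(0,60,20),(25,255,255)); print('rest',rect(f,uv,.005),len(uv))
print('rest at crest level',rect(f,uv,.013)[0])
b=blob(f,190,235,92,112,(0,0,0),(180,255,45));print('term',rect(f,b,.023))
E
```

```text
cam [0.44  0.157 1.224]
pipe (array([579.7,  11.3]), array([ 37.1, 131.1]), 0.2) 854Traceback (most recent call last):
  File "<stdin>", line 6, in <module>
    raise TypeError("expected non-empty vector for x")
TypeError: expected non-empty vector for x
```

```bash
python3 - <<'E'
from h import *
f=grab('top');W=world(f)
uv=blob(f,285,330,125,210,(0,90,40),(18,255,255))
P=W[uv[:,1],uv[:,0]]*1000;P=P[np.isfinite(P[:,2])]; r=P[P[:,2]>np.percentile(P[:,2],70)]; print('ridge',np.polyfit(r[:,0]-578,r[:,1],1),'z',np.median(r[:,2]),len(P))
uv=blob(f,160,250,92,215,(0,60,20),(25,255,255)); print('rest',rect(f,uv,.005),len(uv),'at13',rect(f,uv,.013)[0])
P=W[uv[:,1],uv[:,0]]*1000;P=P[np.isfinite(P[:,2])]
c,s,a=rect(f,uv,.006);th=np.radians(a);v=-(P[:,0]-c[0])*np.sin(th)+(P[:,1]-c[1])*np.cos(th)
for k in range(-80,81,8):
    q=P[abs(v-k)<4]; print(k,round(float(np.median(q[:,2])),1) if len(q) else None,end='; ')
b=blob(f,190,235,92,112,(0,0,0),(180,255,60));print('\nterm',rect(f,b,.023))
R=cv2.Rodrigues  # noqa
from scipy.spatial.transform import Rotation as Ro
print(np.round(Ro.from_quat(arm.get_obs()['ee_rot']).as_matrix(),3))
E
```

```text
ridge [ 0.0255036 11.2934675] z 41.10934178018144 853
rest (array([603.1, 251.9]), array([156.2, 243.6]), -4.5) 6130 at13 [602.1 251.3]
-80 0.8; -72 2.1; -64 3.4; -56 5.5; -48 6.9; -40 8.3; -32 9.9; -24 11.7; -16 13.1; -8 8.5; 0 4.5; 8 8.1; 16 13.0; 24 12.1; 32 10.6; 40 8.9; 48 7.0; 56 5.2; 64 3.8; 72 2.7; 80 0.6; 
term (array([728.2, 241.4]), array([30. , 31.9]), -89.2)
[[-0.937  0.35  -0.   ]
 [ 0.35   0.937 -0.001]
 [ 0.    -0.001 -1.   ]]
```

Emit:
apply_moves:
  moves:
    - {"gripper":1,"turn":10}
    - {"gripper":1,"turn":10}
    - {"gripper":1,"turn":10}
    - {"gripper":1,"turn":10}
    - {"gripper":1,"turn":10}

```text
invalid input
```

Emit:
apply_moves:
  moves:
    - {"gripper":1,"turn":10}
    - {"gripper":1,"turn":9.5}
    - {"gripper":1,"x":-6,"y":4}
    - {"gripper":1,"x":-6,"y":4}
    - {"gripper":1,"x":-6,"y":4}

```text
invalid input
```

Emit:
apply_moves:
  moves:
    - {"gripper":1,"x":-5,"y":3.5}
    - {"gripper":1,"x":-5,"y":3.5}
    - {"gripper":1,"x":-5,"y":3.5}
    - {"gripper":1,"x":-5,"y":3.5}
    - {"gripper":1,"x":-5,"y":3.5}

```text
invalid input
```

Emit:
apply_moves:
  moves:
    - {"gripper":1,"x":0,"y":0,"z":0,"turn":10}
    - {"gripper":1,"x":0,"y":0,"z":0,"turn":10}
    - {"gripper":1,"x":0,"y":0,"z":0,"turn":10}
    - {"gripper":1,"x":0,"y":0,"z":0,"turn":10}
    - {"gripper":1,"x":0,"y":0,"z":0,"turn":10}

```text
t: 0.82
ee_pos: [0.1838, 0.4917, 0.2311]
ee_rot: [0.579, 0.815, -0.0, 0.0]
force: [0.2, 0.2, -0.6]
gripper_width: 0.0854
grip_force: 0.0
```

Emit:
apply_moves:
  moves:
    - {"gripper":1,"x":0,"y":0,"z":0,"turn":10}
    - {"gripper":1,"x":0,"y":0,"z":0,"turn":9.5}
    - {"gripper":1,"x":-5,"y":3.5,"z":0,"turn":0}
    - {"gripper":1,"x":-5,"y":3.5,"z":0,"turn":0}
    - {"gripper":1,"x":-5,"y":3.5,"z":0,"turn":0}

```text
t: 1.45
ee_pos: [0.2895, 0.3403, 0.2312]
ee_rot: [0.707, 0.707, 0.0, 0.0]
force: [0.5, -0.4, -0.0]
gripper_width: 0.0853
grip_force: 0.0
```

Emit:
apply_moves:
  moves:
    - {"gripper":1,"x":-5,"y":3.5,"z":0,"turn":0}
    - {"gripper":1,"x":-5,"y":3.5,"z":0,"turn":0}
    - {"gripper":1,"x":-5,"y":3.5,"z":0,"turn":0}
    - {"gripper":1,"x":-5,"y":3.5,"z":0,"turn":0}
    - {"gripper":1,"x":-5,"y":3.5,"z":0,"turn":0}

```text
t: 2.08
ee_pos: [0.4647, 0.0899, 0.2314]
ee_rot: [0.707, 0.707, 0.0, 0.0]
force: [0.5, 0.6, -0.1]
gripper_width: 0.0854
grip_force: 0.0
```

Emit:
apply_moves:
  moves:
    - {"gripper":1,"x":-4.5,"y":3.8,"z":0,"turn":0}
    - {"gripper":1,"x":-4.5,"y":3.8,"z":0,"turn":0}
    - {"gripper":1,"x":-4.5,"y":3.9,"z":0,"turn":0}
    - {"gripper":1,"x":0,"y":0,"z":5,"turn":0}
    - {"gripper":1,"x":0,"y":0,"z":5,"turn":0}

```text
t: 2.7
ee_pos: [0.5792, -0.0442, 0.1299]
ee_rot: [0.708, 0.707, 0.0, 0.0]
force: [-0.1, 0.6, -0.4]
gripper_width: 0.0853
grip_force: 0.0
```

```bash
python3 - <<'E'
from h import *
f=grab('wrist','w0.png');W=world(f)*1000
uv=blob(f,0,512,0,384,(0,90,40),(18,255,255));P=W[uv[:,1],uv[:,0]];P=P[np.isfinite(P[:,2])]
P=P[(P[:,2]>15)&(P[:,2]<50)];print(len(P),np.round(np.percentile(P,[1,50,99],axis=0)))
r=P[P[:,2]>np.percentile(P[:,2],80)];print(np.polyfit(r[:,0]-580,r[:,1],1))
print(arm.get_obs()['ee_pos'])
E
```

```text
6438 [[513.  -6.  23.]
 [576.  15.  37.]
 [639.  32.  41.]]
[5.49152061e-03 1.23936795e+01]
[ 0.5749185  -0.04296889  0.12275334]
```

View pics/w0.png

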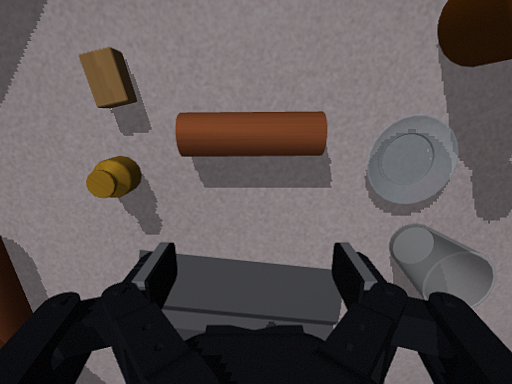

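The wrist view shows the pipe at (250,134), square to the open fingers at (158,270) and (350,270). I'll check the real fingertip height from depth, and the pose noise.

```bash
python3 - <<'E'
from h import *
f=grab('wrist');W=world(f)*1000
for u0,u1 in((125,180),(330,390)):
    P=W[240:300,u0:u1].reshape(-1,3);P=P[np.isfinite(P[:,2])];P=P[P[:,2]>70]
    print(len(P),np.round(np.percentile(P,[1,5,50,95,99],axis=0)).tolist())
o=arm.get_obs();print(o['ee_pos'],np.round(o['qd'],3))
E
```

```text
2266 [[519.0, -53.0, 138.0], [520.0, -50.0, 141.0], [531.0, -35.0, 161.0], [532.0, -31.0, 183.0], [534.0, -30.0, 186.0]]
2376 [[616.0, -53.0, 137.0], [617.0, -50.0, 141.0], [618.0, -35.0, 161.0], [629.0, -31.0, 183.0], [630.0, -29.0, 185.0]]
[ 0.57519173 -0.04276339  0.12580372] [ 0.009 -0.072 -0.107 -0.001  0.089 -0.   ]
```

Emit:
apply_moves:
  moves:
    - {"gripper":1,"x":0,"y":0,"z":4,"turn":0}
    - {"gripper":1,"x":0,"y":0,"z":4,"turn":0}
    - {"gripper":1,"x":0,"y":0,"z":3,"turn":0}
    - {"gripper":1,"x":0,"y":0,"z":1,"turn":0}
    - {"gripper":1,"x":0,"y":0,"z":0,"turn":0}

```text
t: 3.42
ee_pos: [0.5797, -0.0432, 0.0124]
ee_rot: [0.707, 0.707, 0.0, 0.001]
force: [0.2, -0.1, 0.0]
gripper_width: 0.0851
grip_force: 0.0
```

Emit:
apply_moves:
  moves:
    - {"gripper":1,"x":0.4,"y":0,"z":0.2,"turn":0}
    - {"gripper":1,"x":0.4,"y":0,"z":0.2,"turn":0}
    - {"gripper":1,"x":0.4,"y":0,"z":0,"turn":0}

```text
t: 3.8
ee_pos: [0.579, -0.0308, 0.0077]
ee_rot: [0.707, 0.707, 0.0, 0.0]
force: [-0.6, -0.3, 0.8]
gripper_width: 0.0858
grip_force: 0.0
```

Emit:
apply_moves:
  moves:
    - {"gripper":1,"x":0.3,"y":0,"z":0.3,"turn":0}
    - {"gripper":1,"x":0.3,"y":0,"z":0.3,"turn":0}
    - {"gripper":1,"x":0.3,"y":0,"z":0,"turn":0}
    - {"gripper":1,"x":0.3,"y":0,"z":0,"turn":0}
    - {"gripper":1,"x":0.3,"y":0,"z":0,"turn":0}

```text
t: 4.42
ee_pos: [0.5789, -0.0161, 0.0013]
ee_rot: [0.707, 0.707, 0.0, 0.0]
force: [-0.2, -0.2, 0.4]
gripper_width: 0.0852
grip_force: 0.0
```

Emit:
apply_moves:
  moves:
    - {"gripper":1,"x":0.3,"y":0,"z":0,"turn":0}
    - {"gripper":1,"x":0.3,"y":0,"z":0,"turn":0.5}
    - {"gripper":1,"x":0.4,"y":0,"z":0,"turn":0.5}
    - {"gripper":1,"x":0.4,"y":0,"z":0,"turn":0.5}
    - {"gripper":1,"x":0.4,"y":0,"z":0,"turn":0}

```text
t: 5.05
ee_pos: [0.5791, 0.0021, 0.0013]
ee_rot: [0.716, 0.698, 0.0, -0.0]
force: [0.2, -0.1, -0.1]
gripper_width: 0.0854
grip_force: 0.0
```

```bash
cat >> h.py <<'E'
def pipe(u0=160,u1=330):
    "pipe centre/yaw from the top view, red-brown brighter than rest"
    f=grab('wrist');W=world(f)*1000
    m=blob(f,0,512,0,384,(0,90,40),(18,255,255));P=W[m[:,1],m[:,0]];P=P[np.isfinite(P[:,2])]
    P=P[P[:,2]>18];q=P[P[:,2]>np.percentile(P[:,2],75)]
    print('x',np.round(np.percentile(P[:,0],[1,99])),'fit y,slope',np.polyfit(q[:,0]-580,q[:,1],1).round(3),'ztop',np.percentile(P[:,2],95).round(1))
    o=arm.get_obs();print(o['ee_pos'].round(4),o['force'].round(1));return f
E
python3 -c "
from h import *
pipe()"
```

```text
x [513. 639.] fit y,slope [3.0000e-03 3.5065e+01] ztop 40.0
[0.579  0.0025 0.0013] [0.3 0.5 0.8]
```

Emit:
apply_moves:
  moves:
    - {"gripper":1,"x":0.4,"y":0,"z":0,"turn":0}
    - {"gripper":1,"x":0.4,"y":0,"z":0,"turn":0.5}
    - {"gripper":1,"x":0.4,"y":0,"z":0,"turn":0.5}
    - {"gripper":1,"x":0.4,"y":0,"z":0,"turn":0.5}
    - {"gripper":1,"x":0.4,"y":0,"z":0,"turn":0}

```text
t: 5.72
ee_pos: [0.5798, 0.0221, 0.0013]
ee_rot: [0.725, 0.688, 0.0, -0.0]
force: [-0.9, 0.4, 0.2]
gripper_width: 0.0853
grip_force: 0.0
```

Emit:
apply_moves:
  moves:
    - {"gripper":1,"x":0.4,"y":0,"z":0,"turn":0.5}
    - {"gripper":1,"x":0.4,"y":0,"z":0,"turn":0.5}
    - {"gripper":1,"x":0.4,"y":0,"z":0,"turn":0.5}
    - {"gripper":1,"x":0.4,"y":0,"z":0,"turn":0}
    - {"gripper":1,"x":0.4,"y":0,"z":0,"turn":0}

```text
t: 6.35
ee_pos: [0.5812, 0.042, 0.0013]
ee_rot: [0.734, 0.679, 0.0, 0.0]
force: [0.1, -1.0, 0.9]
gripper_width: 0.0856
grip_force: 0.0
```

```bash
python3 -c "
from h import *
pipe()"
```

```text
x [513. 639.] fit y,slope [ 0.    76.956] ztop 40.0
[0.5812 0.0424 0.0013] [-0.   0.7  0.1]
```

Emit:
apply_moves:
  moves:
    - {"gripper":1,"x":0.5,"y":0,"z":0,"turn":0}
    - {"gripper":1,"x":0.5,"y":0,"z":0,"turn":0}
    - {"gripper":1,"x":0.5,"y":0,"z":0,"turn":0}
    - {"gripper":1,"x":0.5,"y":0,"z":0,"turn":0}
    - {"gripper":1,"x":0.5,"y":0,"z":0,"turn":0}

```text
t: 7.02
ee_pos: [0.5831, 0.067, 0.0013]
ee_rot: [0.734, 0.679, 0.0, -0.0]
force: [0.2, 0.5, 1.0]
gripper_width: 0.0853
grip_force: 0.1
```

Emit:
apply_moves:
  moves:
    - {"gripper":1,"x":0.5,"y":0,"z":0,"turn":0}
    - {"gripper":1,"x":0.5,"y":0,"z":0,"turn":0}
    - {"gripper":1,"x":0.5,"y":0,"z":0,"turn":0}
    - {"gripper":1,"x":0.5,"y":0,"z":0,"turn":0}
    - {"gripper":1,"x":0.5,"y":0,"z":0,"turn":0}

```text
t: 7.65
ee_pos: [0.5851, 0.0919, 0.0013]
ee_rot: [0.734, 0.679, 0.0, 0.0]
force: [-0.1, -0.6, -0.3]
gripper_width: 0.0856
grip_force: 0.1
```

Emit:
apply_moves:
  moves:
    - {"gripper":1,"x":0.5,"y":0,"z":0,"turn":0}
    - {"gripper":1,"x":0.5,"y":0,"z":0,"turn":0}
    - {"gripper":1,"x":0.5,"y":0,"z":0,"turn":0}
    - {"gripper":1,"x":0.5,"y":0,"z":0,"turn":0}
    - {"gripper":1,"x":0.5,"y":0,"z":0,"turn":0}

```text
t: 8.28
ee_pos: [0.5871, 0.1168, 0.0013]
ee_rot: [0.734, 0.679, 0.0, -0.0]
force: [0.9, 0.1, 0.7]
gripper_width: 0.0853
grip_force: 0.1
```

```bash
cat >> h.py <<'E'
def look(s):
    "pipe from the wrist view; highest copper/wood points above 30 mm only"
    f=grab('wrist',s);W=world(f)*1000
    h=cv2.cvtColor(f['pixels'],cv2.COLOR_RGB2HSV);m=cv2.inRange(h,(0,90,40),(18,255,255))>0
    P=W[m];P=P[np.isfinite(P[:,2])];P=P[(P[:,2]>30)&(P[:,2]<60)&(P[:,0]<670)&(P[:,0]>480)&(abs(P[:,1]-W[0,0,1]*0-arm.get_obs()['ee_pos'][1]*1000-40)<50)]
    q=P[P[:,2]>np.percentile(P[:,2],70)]
    print('x',np.round(np.percentile(P[:,0],[1,99])),'slope,y',np.polyfit(q[:,0]-580,q[:,1],1).round(3),'ztop',np.percentile(P[:,2],95).round(1))
    o=arm.get_obs();print(o['ee_pos'].round(4),o['force'].round(1))
E
python3 -c "
from h import *
look('w1.png')"
```

```text
x [513. 639.] slope,y [-6.00000e-03  1.51963e+02] ztop 40.1
[0.5871 0.1174 0.0013] [-0.3  0.8  1.1]
```

View pics/w1.png

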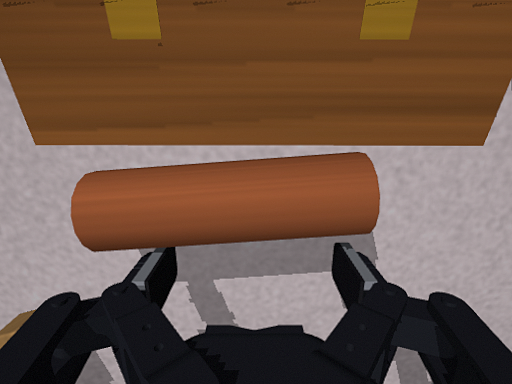

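The wrist view is square to the rest, whose toe is at row 145. The pipe at (225,205) is tilted about 4.5° and touches only the left finger at (165,255), so the ramp should square it up. I'll push on up and raise the tips.

Emit:
apply_moves:
  moves:
    - {"gripper":1,"x":0.4,"y":0,"z":0,"turn":0}
    - {"gripper":1,"x":0.4,"y":0,"z":0,"turn":0}
    - {"gripper":1,"x":0.4,"y":0,"z":0,"turn":0}
    - {"gripper":1,"x":0.4,"y":0,"z":0,"turn":0}
    - {"gripper":1,"x":0.4,"y":0,"z":0,"turn":0}

```text
t: 8.95
ee_pos: [0.5886, 0.1367, 0.0013]
ee_rot: [0.734, 0.679, 0.0, -0.0]
force: [0.2, -0.8, 1.1]
gripper_width: 0.0853
grip_force: 0.4
```

Emit:
apply_moves:
  moves:
    - {"gripper":1,"x":0.4,"y":0,"z":-0.05,"turn":0}
    - {"gripper":1,"x":0.4,"y":0,"z":-0.1,"turn":0}
    - {"gripper":1,"x":0.4,"y":0,"z":-0.1,"turn":0}
    - {"gripper":1,"x":0.4,"y":0,"z":-0.1,"turn":0}
    - {"gripper":1,"x":0.4,"y":0,"z":-0.1,"turn":0}

```text
t: 9.57
ee_pos: [0.5902, 0.1566, 0.0059]
ee_rot: [0.734, 0.679, 0.0, 0.0]
force: [-0.0, -0.4, 1.0]
gripper_width: 0.0853
grip_force: 0.8
```

```bash
python3 -c "
from h import *
look('w2.png')"
```

```text
x [513. 640.] slope,y [-2.50000e-02  1.90463e+02] ztop 43.4
[0.5904 0.1571 0.0061] [0.2 1.8 0.4]
```

Emit:
apply_moves:
  moves:
    - {"gripper":1,"x":0.4,"y":0,"z":-0.08,"turn":0}
    - {"gripper":1,"x":0.4,"y":0,"z":-0.08,"turn":0}
    - {"gripper":1,"x":0.4,"y":0,"z":-0.08,"turn":0}
    - {"gripper":1,"x":0.4,"y":0,"z":-0.08,"turn":0}
    - {"gripper":1,"x":0.4,"y":0,"z":-0.08,"turn":0}

```text
t: 10.25
ee_pos: [0.5918, 0.1766, 0.0099]
ee_rot: [0.734, 0.679, 0.0, -0.0]
force: [-0.6, -1.0, 0.7]
gripper_width: 0.0854
grip_force: 0.8
```

Emit:
apply_moves:
  moves:
    - {"gripper":1,"x":0.3,"y":0,"z":-0.05,"turn":0}
    - {"gripper":1,"x":0.3,"y":0,"z":-0.05,"turn":0}
    - {"gripper":1,"x":0.3,"y":0,"z":-0.05,"turn":0}
    - {"gripper":1,"x":0.3,"y":0,"z":-0.05,"turn":0}
    - {"gripper":1,"x":0.3,"y":0,"z":-0.05,"turn":0}

```text
t: 10.88
ee_pos: [0.5929, 0.1915, 0.0123]
ee_rot: [0.734, 0.679, 0.0, -0.0]
force: [-0.4, -1.3, 1.4]
gripper_width: 0.0852
grip_force: 0.8
```

```bash
python3 -c "
from h import *
look('w3.png')"
```

```text
x [515. 642.] slope,y [-5.20000e-02  2.24761e+02] ztop 50.4
[0.593  0.1919 0.0124] [ 0.1 -0.3 -0.6]
```

View pics/w3.png

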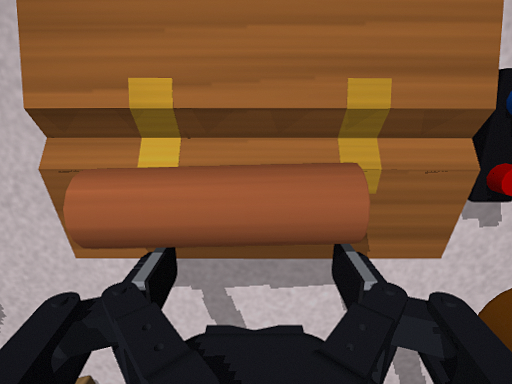

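The pipe at (215,205) is on the ramp, nearly parallel to the groove at row 122, and its left end (68) is inside the rest's end (40). I'll push slowly over the crest.

Emit:
apply_moves:
  moves:
    - {"gripper":1,"x":0.25,"y":0,"z":-0.05,"turn":0}
    - {"gripper":1,"x":0.25,"y":0,"z":-0.05,"turn":0}
    - {"gripper":1,"x":0.25,"y":0,"z":-0.05,"turn":0}
    - {"gripper":1,"x":0.25,"y":0,"z":-0.05,"turn":0}
    - {"gripper":1,"x":0.2,"y":0,"z":0,"turn":0}

```text
t: 11.55
ee_pos: [0.5939, 0.2034, 0.0144]
ee_rot: [0.734, 0.679, 0.0, -0.0]
force: [-0.8, -1.6, 0.1]
gripper_width: 0.0854
grip_force: 0.5
```

```bash
python3 -c "
from h import *
look('w4.png')"
```

```text
x [516. 642.] slope,y [-6.00000e-02  2.36359e+02] ztop 52.8
[0.5939 0.2038 0.0143] [ 0.1 -0.  -0.5]
```

Emit:
apply_moves:
  moves:
    - {"gripper":1,"x":0.2,"y":0,"z":0,"turn":0}
    - {"gripper":1,"x":0.2,"y":0,"z":0,"turn":0}
    - {"gripper":1,"x":0.15,"y":0,"z":0,"turn":0}
    - {"gripper":1,"x":0,"y":0,"z":0,"turn":0}

```text
t: 12.1
ee_pos: [0.5943, 0.2089, 0.0143]
ee_rot: [0.734, 0.679, 0.0, -0.0]
force: [0.4, 0.2, 0.5]
gripper_width: 0.0854
grip_force: 0.0
```

```bash
python3 -c "
from h import *
look('w5.png')"
```

```text
x [518. 644.] slope,y [-7.70000e-02  2.54595e+02] ztop 46.9
[0.5943 0.2088 0.0143] [-0.5 -0.1  0.3]
```

The pipe has dropped into the groove (y 255 mm, -4.4°, top at 46 mm). I'll back off and lift.

Emit:
apply_moves:
  moves:
    - {"gripper":1,"x":-1.5,"y":0,"z":0,"turn":0}
    - {"gripper":1,"x":-1.5,"y":0,"z":-2,"turn":0}
    - {"gripper":1,"x":-2,"y":0,"z":-5,"turn":0}
    - {"gripper":1,"x":-4,"y":0,"z":-5,"turn":0}
    - {"gripper":1,"x":-4,"y":0,"z":-4,"turn":0}

```text
t: 12.78
ee_pos: [0.5843, 0.078, 0.1768]
ee_rot: [0.734, 0.679, 0.001, 0.001]
force: [0.8, -0.9, -0.5]
gripper_width: 0.0854
grip_force: 0.0
```

Emit:
apply_moves:
  moves:
    - {"gripper":1,"x":-5,"y":0,"z":0,"turn":0}
    - {"gripper":1,"x":-5,"y":0,"z":0,"turn":0}
    - {"gripper":1,"x":0,"y":0,"z":0,"turn":0}
    - {"gripper":1,"x":0,"y":0,"z":0,"turn":0}

```text
t: 13.28
ee_pos: [0.5762, -0.0202, 0.1741]
ee_rot: [0.735, 0.678, 0.001, 0.0]
force: [-0.6, -0.2, 0.8]
gripper_width: 0.0855
grip_force: 0.0
```

```bash
python3 - <<'E'
from h import *
f=grab('top','end.png');W=world(f)*1000
P=W[92:215,160:250].reshape(-1,3);P=P[(P[:,2]>32)&(P[:,2]<60)];print(cv2.minAreaRect(P[:,:2].astype(np.float32)),np.percentile(P[:,2],95))
print(arm.get_obs()['ee_pos'])
E
```

```text
((582.144775390625, 253.23570251464844), (39.44209289550781, 131.14161682128906), 85.80990600585938) 49.27221954402439
[ 0.57625675 -0.01943253  0.17387428]
```

View pics/end.png

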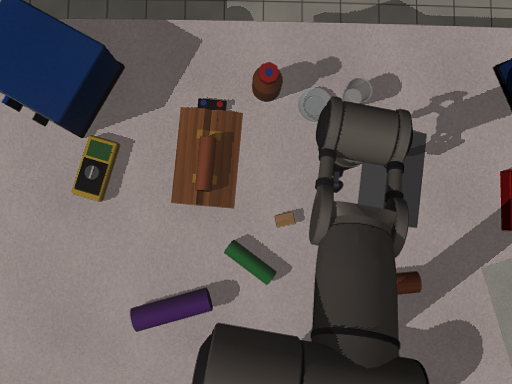

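The pipe lies in the groove at (206,163), centred on (582, 253) mm at -4.2°, with both ends inside the rest. The other things in view have not moved.

```bash
python3 -c "
from h import *
print(arm.sign_off())"
```

```text
the job is handed in; nothing more can be done
None
```

The copper pipe was rolled gently up the ramp and lies at rest in the test rest's V groove, with both ends inside the rest; the job is handed in at about 13 s.

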